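# Back a coil winder off by one ratchet notch

### The job

The hand coil winder on the bench has been cranked one notch too far. With fingertip pushes only, gripping nothing, tip the red-balled pawl up off the toothed wheel, push the crank handle backward (its top away from the robot) by exactly one notch, then tip the pawl back so that it drops fully into that next notch and the wheel is locked there. Push gently, and leave the other things on the bench where they are.

Things in the scene. Friction and masses are not known exactly. Their poses are not given: they have to be found in the camera images.
- winder: hand coil winder, fixed: grey base 180 (x) x 150 (y) x 17 mm, two blue bearing plates (tops 123 mm up), steel axle along its y axis 100 mm up. Origin: middle of the base's underside; x away from the robot, z up. From +y to -y: empty white bobbin (diameter 52) between the plates, toothed wheel and pawl outside the right plate, crank outermost
- wheel (a joint): turn of ratchet wheel, bobbin and crank together, rad; grows as it turns forward (top toward the robot), falls when pushed backward; 0 = steep tooth face on the pawl nose, starts 0 to 0.05. 12 teeth: one notch = 0.524. Wheel diameter 100 mm, 10 thick, teeth 9 deep. Stays where left; about 2 N at the handle turns it. With the pawl down it goes backward only until the next tooth meets the pawl
- pawl (a joint): pawl angle, rad: 0 = fully down in a notch, about 0.14 = on a tooth tip, 1.2 = leaning back on its stop. Only its weight (60 g) moves it: past upright, about 0.65, it falls back onto the stop and stays; before that it falls onto the wheel. Swings about point pawl_pin, in the wheel's plane; the ball goes up and away from the robot as it lifts
- crank_handle (a point): middle of the black crank handle, a bar along the winder's y axis 48 mm long and about 20 mm thick, 65 mm from the axle; it starts near the top of its circle, 20 degrees (start angle) to the robot's side. One notch back carries it about 34 mm in the winder's +x, over the top. The steel crank arm stands 28 mm toward +y of this point
- pawl_ball (a point): centre of the red ball, diameter 18 mm, at the end of the pawl's straight lever (steel rod, 8 mm thick), 105 mm from pawl_pin. With the pawl down the lever slopes up at 55 degrees from the pin toward the robot, with the ball about 186 mm above the bench and the wheel's top 150 mm; the crank arm passes 47 mm to the -y side of it
- pawl_pin (a point): axis of the pawl's pivot pin, on the right bearing plate behind the wheel (winder +x), 81 mm from the axle and about 100 mm above the bench; the pin is parallel to the winder's y axis
- axle (a point): point on the wheel's axle in the mid-plane of the toothed wheel, 100 mm above the bench
- spare_bobbin_a: bystander: empty white plastic bobbin, diameter 52, 44 mm high, standing on a flange; origin under its middle
- spare_bobbin_b: bystander: empty black plastic bobbin, diameter 52, 44 mm high, standing on a flange; origin under its middle
- stubby_driver: bystander: short screwdriver with red handle, 74 x 20 x 20 mm, lying along its x axis; origin under its middle
- side_cutter: bystander: side cutter with black handles, 166 x 59 x 13 mm, lying flat along its x axis; origin under its middle
- solder_reel: bystander: small reel of solder with blue flanges, diameter 52, 34 mm high; origin under its middle
- screwdriver: bystander: screwdriver with yellow handle, 174 x 19 x 19 mm, lying along its x axis; origin under its middle

How it is judged:
On the way, in this order (a step that is already met when the one before it is completed fails the run):
1. the pawl is lifted clear of the teeth while the wheel has not yet gone back (value of joint pawl above 0.35 rad and value of joint wheel above -0.15 rad), for 0.1 s.
2. with the pawl still clear of the teeth, the wheel has been pushed backward (value of joint pawl above 0.25 rad and value of joint wheel below -0.2 rad), for 0.1 s.
At the end, for the whole second after the job is handed in: the pawl is fully down in the wheel (joint pawl below 0.04 rad), the wheel stands one notch back from its zero (joint wheel between -0.604 and -0.384 rad) and is at rest (value of joint pawl below 0.04 rad and value of joint wheel between -0.6036 and -0.3836 rad and not (velocity of joint wheel above 0.05 rad/s or velocity of joint wheel below -0.05 rad/s)); the robot touches nothing.
It fails at once if the crank handle, pawl or winder is gripped or pressed harder than 25 N (contact force between the fingers and winder above 25 N).
It fails at once if a loose thing on the bench (spare bobbin, driver, cutter, reel) is moved more than 20 mm or lifted (distance of any of spare_bobbin_a, spare_bobbin_b, stubby_driver, side_cutter, solder_reel, screwdriver from where it was at the start of the episode above 0.02 m).
It also fails if it takes over 61 s, if anything falls off the work surface, if the arm or the gripper's body presses on something with over 40 N, if the wrist force passes 120 N, or if a joint passes its speed limit or range.

### The arm

A 6-joint arm with a two-finger parallel gripper is mounted at the origin on a cart in front of the work surface, level with it; the furniture and walls round the work are solid. World frame = base frame: x ahead of the robot, y to its left, z up, the work surface at z = 0. Lengths are in m, angles in rad, forces in N, time in s.
With the tool pointing down it reaches from about 0.3 to 0.875 m from the base axis. Payload 6.4 kg.
Tool frame: the origin (TCP) lies at the very end of the fingers, on their centre line; the grasp point (between the pads) lies pinch_z behind it (pinch_z is the distance from the TCP to the grasp point, in m); z points along the fingers, y is the line along which they close (so a half turn about z gives the same grasp; the last joint's range is limited). The gripper opens to 85 mm and grips with 20 to 120 N. Pads are 22 mm wide; open, the fingers measure 114 mm over their backs; the gripper's body (76 mm by 85 mm) begins 54 mm behind the grasp point. The pads swing forward as they close: fully open they stand 13 mm farther back than shut.
Start: joints at [-1.518, 0.181, 1.607, -0, 1.354, -0.206], TCP at [0.147, -0.556, 0.231] pointing down, gripper open.
Joint ranges: [-2.99, 2.99], [-0.89, 2.07], [0.3, 2.58], [-1.14, 4.28], [0, 2.63], [-3.12, 3.12]. Speed limits (rad/s): [2.57, 2.57, 3.01, 3.14, 3.14, 3.14].

### API

Orientations are given as a rotation vector (axis times angle).
In Python, from workcell import * gives the robot as it stands. The module is installed in compiled form; this text tells all that it offers. Calls block until the motion is done:
- goto(position, orientation): joint-space move of the TCP to a pose.
- move_l(position, max_speed=0.15, attitude=None, until_force=None): straight line of the TCP; attitude=None keeps the orientation; max_speed is the mean speed in m/s. With until_force (N) it stops when the force on the tool has changed by that much, and returns True; else False.
- move_j(angles): joint-space move.
- gripper_to(opening, grasp_force=None): finger opening in m; grasp_force is the grip in N (None keeps the last); returns when the fingers have stopped.
- pause(seconds).
- solve_ik(position, orientation): joint angles nearest the present ones, or None.
- read_camera(name): name is "scene" or "top"; returns a dict with "image" (480x640x3 uint8, blue, green, red), "fovy" (degrees; the focal length in pixels is half the picture's height over the tangent of half this angle, whatever the lens; pixels are square), "cx", "cy" (the principal point, pixels), "k1" (the pictures are not rectified: a ray, as slopes to the right and down, at radius r is drawn at 1 + k1 r^2 times it, then the intrinsics apply), "world_to_cam" (4x4, takes a point from world to camera coordinates). Camera axes: x right, y down, z forward; pixel columns grow to the right and rows downward; lengths in m; the calibration is good to about 2 mm. A picture is of the moment at which its call begins. There is no depth.
A pose or a line that the arm cannot do raises Unreachable and nothing moves.
- sign_off(): hands the job in; it is judged then, once.
Readings, each from a call of its own:
- read_time_s(): time.
- read_qpos(): joint angles.
- read_qvel(): joint speeds.
- read_joint_efforts(): joint torques, N m.
- read_tcp_pos(): TCP position.
- read_eef_rot(): TCP orientation.
- read_contact_force(): force on the tool from outside, world axes, zero at the start.
- read_torque(): the same for the moment, N m.
- read_grip_width(): finger opening in m.
- read_finger_force(): force on a finger pad.
Only numpy, scipy, OpenCV 4.12 (cv2) and the standard library are available. Lean on these libraries where they do the work, as an engineer would, in place of code of your own. Each camera call takes 0.05 s, during which the arm holds its last target. There are 200 camera calls.

## Working session

There is one attempt and no reset: what is moved stays moved. The work goes in short steps, each a Python script; the robot and the scene stay as the last script left them, time stands still between calls to the robot, and variables do not carry over. Pictures are saved under pics/ and viewed, at most 10 in all, crops included, and the job is handed in when it is done.

```bash
mkdir -p pics
cat > h.py <<'E'
from workcell import *
import numpy as np, cv2
def snap(n,f):
    c=read_camera(n); cv2.imwrite(f,c["image"]); return c
def K(c):
    f=240/np.tan(np.radians(c["fovy"])/2); return f
def proj(c,P):
    P=np.atleast_2d(P); q=(c["world_to_cam"]@np.c_[P,np.ones(len(P))].T).T[:,:3]
    s=q[:,:2]/q[:,2:]; r2=(s**2).sum(1,keepdims=True)
    return s*(1+c["k1"]*r2)*K(c)+[c["cx"],c["cy"]]
def ray(c,px):
    d=(np.array(px,float)-[c["cx"],c["cy"]])/K(c); s=d.copy()
    for _ in range(30): s=d/(1+c["k1"]*(s@s))
    M=c["world_to_cam"]; R=M[:3,:3]; o=-R.T@M[:3,3]; v=R.T@np.r_[s,1]; return o,v/np.linalg.norm(v)
def tri(rs):
    A=sum(np.eye(3)-np.outer(v,v) for o,v in rs); b=sum((np.eye(3)-np.outer(v,v))@o for o,v in rs)
    X=np.linalg.solve(A,b); return X,[np.linalg.norm(np.cross(X-o,v)) for o,v in rs]
def onz(c,px,z):
    o,v=ray(c,px); return o+v*(z-o[2])/v[2]
E
python3 - <<'E'
from h import *
import pickle
D={}
for n in("scene","top"):
    c=snap(n,f"pics/{n}0.png"); D[n]=c
    print(n,c["fovy"],c["cx"],c["cy"],c["k1"],np.round(c["world_to_cam"],3).tolist())
pickle.dump(D,open("c0.pkl","wb"))
print(read_time_s(),read_grip_width(), pinch_z if 'pinch_z' in globals() else None, read_eef_rot())
E
```

```text
scene 50.58227457658634 314.8688056471502 237.33150868002923 -0.08259898784211545 [[-0.528, -0.849, -0.025, 0.319], [-0.484, 0.325, -0.812, 0.371], [0.697, -0.417, -0.583, 1.103], [0.0, 0.0, 0.0, 1.0]]
top 53.672644718319006 314.8847523869265 240.74112947975718 0.0002627556262669505 [[-0.023, -1.0, 0.002, 0.041], [-0.996, 0.023, -0.084, 0.576], [0.084, -0.004, -0.996, 1.209], [0.0, 0.0, 0.0, 1.0]]
0.1 0.0855791930721457 0.0187 [-3.11370819e+00 -4.05158918e-01 -1.88942515e-04]
```

View pics/scene0.png

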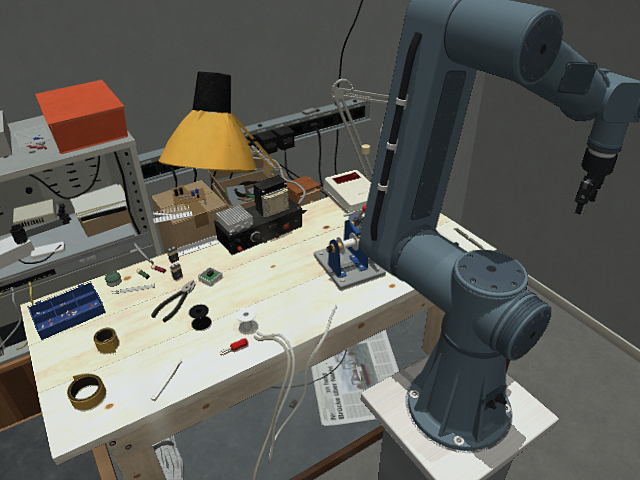

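View pics/top0.png

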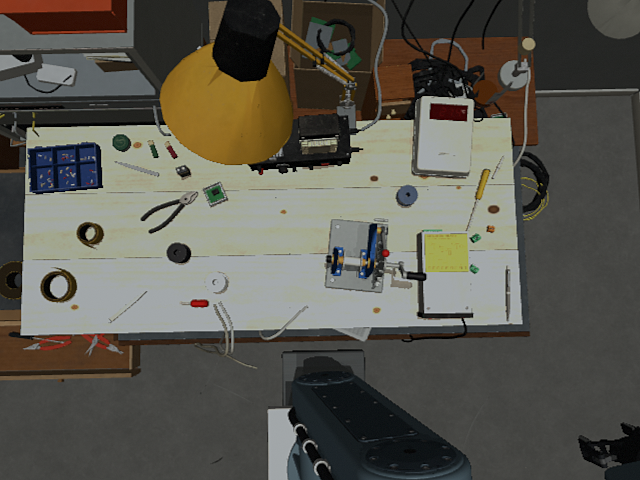

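Run:
```python
from h import *
import pickle
q=list(read_qpos()); q[0]=-2.1; move_j(q); gripper_to(0.0)
D={}
for n,(r,cc) in dict(scene=((180,310),(290,450)),top=((205,305),(310,440))).items():
    c=snap(n,f"pics/{n}1.png"); D[n]=c
    im=c["image"][r[0]:r[1],cc[0]:cc[1]]
    s=5 if n=="scene" else 6
    if n=="scene": s=4.5
    cv2.imwrite(f"pics/{n}1c.png",cv2.resize(im,None,fx=s,fy=s,interpolation=cv2.INTER_CUBIC))
pickle.dump(D,open("c1.pkl","wb"))
c=D["top"]
for p in [(335,219),(389,226),(382,293),(325,287)]: print(onz(c,p,0.017).round(3))
print(onz(c,(386,254),.186),onz(c,(415,276),.161),read_time_s(),read_grip_width(),read_tcp_pos())
```

```text
[ 0.634 -0.027  0.017]
[ 0.612 -0.168  0.017]
[ 0.438 -0.144  0.017]
[0.457 0.004 0.017]
[ 0.52957476 -0.13170617  0.186     ] [ 0.47878023 -0.2003417   0.161     ] 2.2167 0.0003422192214398495 [-0.18224241 -0.54482418  0.23047043]
```

View pics/scene1c.png

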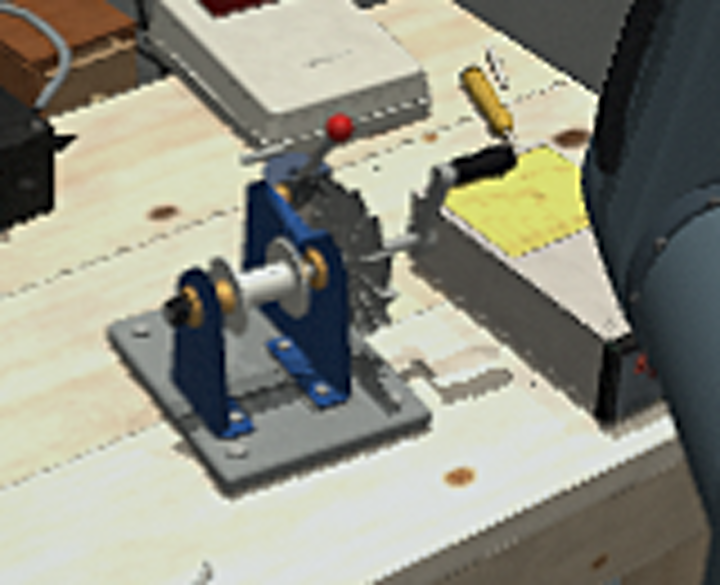

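View pics/top1c.png

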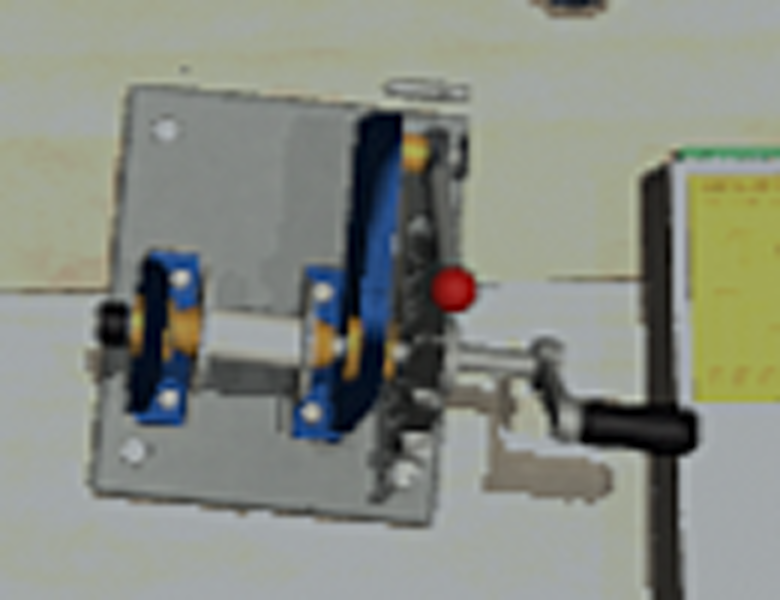

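The scene crop shows the ball at full-image (365.6, 208.2) and the handle middle at about (396.9, 216.2). The top crop shows the ball at (385.7, 253.2), the handle middle at (416.3, 276.2) and the four base corners.

```bash
cat > m.py <<'E'
from h import *
import pickle
D=pickle.load(open("c1.pkl","rb")); s,t=D["scene"],D["top"]
S=lambda x,y:ray(s,(290+x/4.5,180+y/4.5)); T=lambda x,y:ray(t,(310+x/6,205+y/6))
for n,a,b in [("ball",(340,127),(454,289)),("handle",(481,163),(638,427)),("knob",(178,307),(110,322)),("arm/handle end",(447,172),(583,425)),("handle tip",(512,158),(695,428))]:
    X,r=tri([S(*a),T(*b)]); print(n,X.round(4),np.round(r,4))
C=np.array([onz(t,(310+x/6,205+y/6),.017)[:2] for x,y in [(130,88),(468,118),(432,523),(92,490)]])
c=C.mean(0); yaws=[]
yx=(C[0]+C[1]-C[2]-C[3])/2; yy=(C[0]+C[3]-C[1]-C[2])/2
print(c,np.linalg.norm(yx),np.linalg.norm(yy),np.arctan2(yx[1],yx[0]),np.arctan2(-yy[0],yy[1]))
# axle line from top at z=.1
for p in [(110,322),(455,355),(530,362)]: print(onz(t,(310+p[0]/6,205+p[1]/6),.1).round(4))
E
python3 m.py
```

```text
ball [ 0.532  -0.1296  0.1886] [0.0012 0.0012]
handle [ 0.4792 -0.2013  0.1644] [0.0016 0.0016]
knob [ 0.5261 -0.0036  0.1051] [0.0005 0.0005]
arm/handle end [ 0.4816 -0.1786  0.1651] [0.0036 0.0036]
handle tip [ 0.4779 -0.2247  0.1602] [0.0008 0.0008]
[ 0.53612163 -0.08118576] 0.1764612474878665 0.14795624876989397 -0.12205705937147722 -0.1159369409730628
[ 0.526  -0.0042  0.1   ]
[ 0.5094 -0.1436  0.1   ]
[ 0.5059 -0.1739  0.1   ]
```

```bash
cat >> h.py <<'E'
from scipy.spatial.transform import Rotation as Ro
yaw=-0.119; u=np.array([np.cos(yaw),np.sin(yaw),0]); v=np.array([-np.sin(yaw),np.cos(yaw),0])
ORI=Ro.from_matrix(np.c_[u,-v,[0,0,-1]]).as_rotvec()
ball=np.array([.532,-.1296,0]); A=ball-.0208*u   # axle in wheel plane (z=0)
def W(uu,vv,z): return A+uu*u+vv*v+[0,0,z]     # winder coords from axle/wheel plane
PIN=.081; H=-.076
def look(tag,scene=True):
    r=[]
    for n,(r0,r1,c0,c1,s) in dict(scene=(180,310,290,450,2.5),top=(205,305,310,440,3)).items():
        im=snap(n,f"pics/{n}{tag}.png")["image"][r0:r1,c0:c1]
        r.append(cv2.resize(im,(400,325),interpolation=cv2.INTER_CUBIC))
    cv2.imwrite(f"pics/{tag}.png",np.hstack(r))
def st(): print(round(read_time_s(),2),(read_tcp_pos()).round(4),read_contact_force().round(2))
E
python3 - <<'E'
from h import *
print(ORI)
goto(W(-.03,0,.27),ORI); st()
move_l(W(-.014,0,.178),.1); st()
print(move_l(W(PIN+.004,0,.178),.05,until_force=8)); st()
move_l(W(PIN-.05,0,.178),.1)
move_l(W(-.12,0,.28),.15); st()
look("a")
E
```

```text
[ 3.13603328 -0.18681449  0.        ]
4.99 [ 0.4814 -0.1243  0.2699] [-0.12 -0.01  0.34]
6.08 [ 0.4979 -0.1257  0.1787] [0.22 0.64 0.4 ]
False
8.21 [ 0.5956 -0.1372  0.1781] [-0.02 -0.51 -0.06]
10.27 [ 0.3923 -0.1129  0.2796] [ 0.19  0.82 -0.06]
```

View pics/a.png

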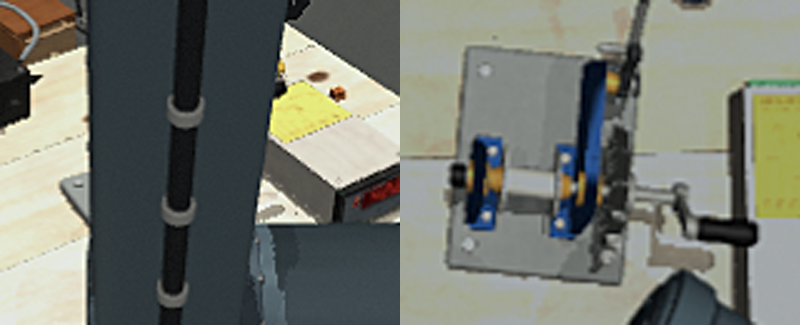

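The pawl is leaning back (its lever now runs up the image), and the handle is unmoved at (416.3, 276). Next I push the handle most of the way and measure it.

```bash
cat > pk.py <<'E'
from h import *
def wheel_from(px):
    c=read_camera("top")
    ws=np.linspace(-.8,.1,181); P=[]
    for w in ws:
        a=.349+w; P.append(W(-.065*np.sin(a),-.0765,.1+.065*np.cos(a)))
    p=proj(c,P); i=np.argmin(np.linalg.norm(p-px,axis=1)); return ws[i],p[i]
E
python3 - <<'E'
from pk import *
print("check start",wheel_from((416.3,276.2)))
goto(W(-.075,H,.25),ORI); 
move_l(W(-.064,H,.15),.12); st()
uf=.065*np.sin(.40-.349)-.021
print(move_l(W(uf,H,.15),.03,until_force=10)); st()
move_l(W(-.06,H,.15),.1)
move_l(W(-.14,-.02,.28),.15); st()
c=snap("top","pics/topb.png"); im=c["image"]
cv2.imwrite("pics/b.png",cv2.resize(im[215:305,340:440],None,fx=6,fy=6,interpolation=cv2.INTER_CUBIC))
E
```

```text
check start (np.float64(0.025000000000000022), array([414.92512992, 276.04407689]))
11.87 [ 0.4393 -0.1952  0.1509] [-0.04  0.17  0.06]
False
13.56 [ 0.4848 -0.2005  0.15  ] [-1.07  1.02  1.03]
15.37 [ 0.3699 -0.1304  0.2793] [ 0.13 -0.07 -0.33]
```

View pics/b.png

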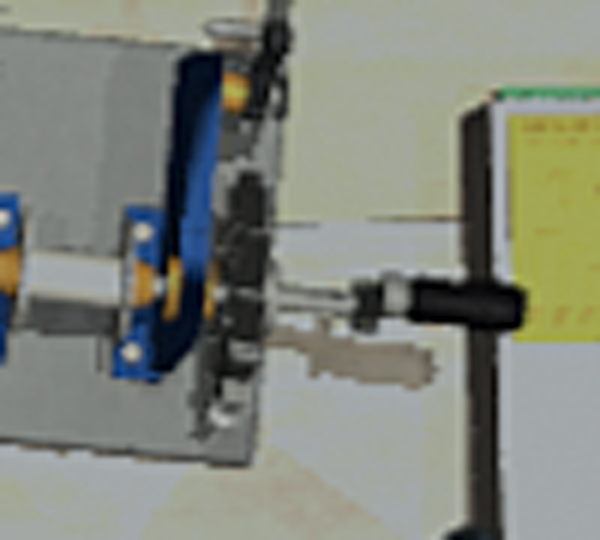

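Handle centre is now at full-image (418.0, 265.7), so it moved about 10.5 rows.

Run:
```python
from pk import *
print(wheel_from((417,265.7)),wheel_from((416.8,265.2)),wheel_from((417,266.2)))
```

```text
(np.float64(-0.35000000000000003), array([416.14911853, 265.65910255])) (np.float64(-0.37000000000000005), array([416.19178226, 265.09456419])) (np.float64(-0.335), array([416.11551596, 266.08284022]))
```

Run:
```python
from pk import *
uf=.065*np.sin(.40-.349)-.021
move_l(W(-.075,H,.25),.15); move_l(W(-.05,H,.15),.12)
print(move_l(W(uf+.007,H,.15),.03,until_force=10)); st()
move_l(W(-.06,H,.15),.1)
move_l(W(-.14,-.02,.28),.15); st()
im=snap("top","pics/topc.png")["image"]
cv2.imwrite("pics/c.png",cv2.resize(im[170:305,340:440],None,fx=4,fy=4,interpolation=cv2.INTER_CUBIC))
```

```text
False
18.79 [ 0.4916 -0.2013  0.15  ] [-0.4  -0.4   0.09]
20.67 [ 0.3699 -0.1304  0.2792] [0.69 0.68 0.22]
```

View pics/c.png

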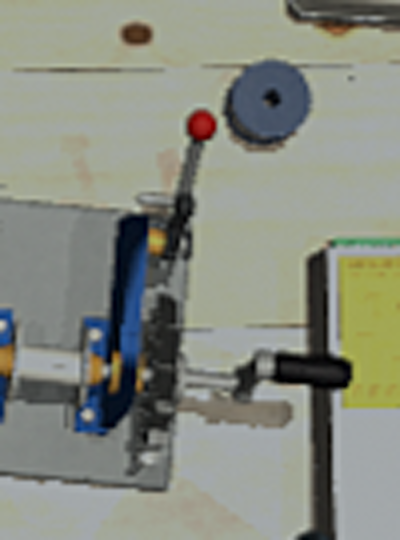

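Handle centre is at (418, 262.5), which puts the wheel at about -0.46. The leaning ball is at (390.3, 201.3). Now I tip the pawl back.

Run:
```python
from pk import *
c=read_camera("top"); b=onz(c,(390.3,201.3),.187)-A; print("ball u,v",b@u,b@v)
vv=float(np.clip(b@v,-.006,.006))
move_l(W(.06,vv,.28),.2); move_l(W(.175,vv,.26),.15); move_l(W(.175,vv,.178),.1); st()
print(move_l(W(PIN-.003,vv,.178),.05,until_force=8)); st()
pause(.5); move_l(W(PIN+.03,vv,.178),.1); move_l(W(PIN+.02,vv,.28),.15)
move_l(W(-.14,-.02,.28),.2); st()
im=snap("top","pics/topd.png")["image"]
cv2.imwrite("pics/d.png",cv2.resize(im[205:305,340:440],None,fx=6,fy=6,interpolation=cv2.INTER_CUBIC))
```

```text
ball u,v 0.138996988589573 -0.002011689269652077
23.81 [ 0.6854 -0.1501  0.179 ] [ 0.32 -0.23  0.44]
False
25.9 [ 0.5887 -0.1384  0.178 ] [-0.01  0.65 -0.37]
29.07 [ 0.3704 -0.1305  0.2799] [ 0.4  -0.5   0.34]
```

View pics/d.png

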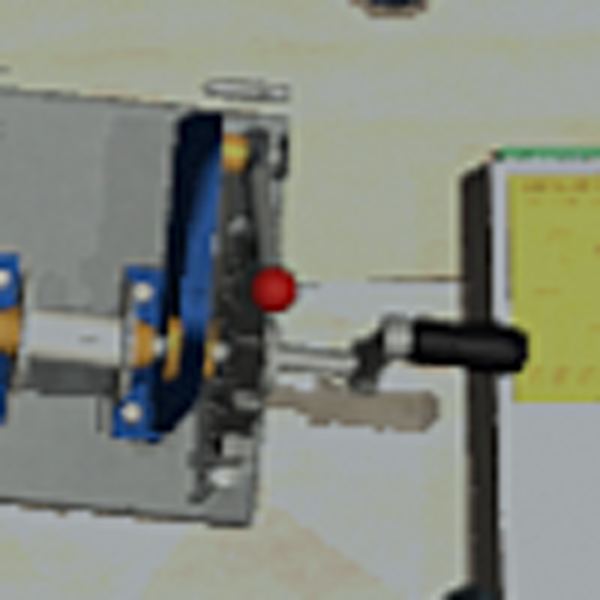

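The ball is back at (385.7, 253.2), its original fully-down position. The handle is at (418, 262.5), so the wheel is at about -0.46, well inside the notch, and the arm is clear. I'm handing in.

```bash
python3 -c "
from h import *
pause(.3); st(); print(sign_off())"
```

```text
29.43 [ 0.3701 -0.1303  0.2799] [ 0.43 -0.75  0.57]
the job is handed in; nothing more can be done
None
```

The job is handed in at 29 s of the 61 s allowed; the camera showed the pawl fully down in the next notch with the wheel at about -0.46 rad, though I did no final push to prove the lock and no verdict came back.

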